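Post the torch through the return box flap

ROBOT

A 6-joint arm with a two-finger parallel gripper is mounted at the origin on a cart in front of the work surface, level with it; the furniture and walls round the work are solid. World frame = base frame: x ahead of the robot, y to its left, z up, the work surface at z = 0. Lengths are in mm, angles in degrees, forces in N, time in s.
With the tool pointing down it reaches from about 300 to 850 mm from the base axis. Payload 4.2 kg.
Tool frame: the origin (TCP) lies between the finger pads; the fingertips stand 22 mm ahead of it and the grasp point (between the pads) lies 3 mm ahead of it; z points along the fingers, y is the direction in which the jaws open and shut (so a half turn about z gives the same grasp; the last joint's range is limited). The gripper opens to 91 mm and grips with 3 to 60 N. Pads are 32 mm wide; open, the fingers measure 118 mm over their backs; the gripper's body (76 mm by 178 mm) begins 60 mm behind the grasp point.
Start: joints at [-74.542, 18.312, 89.639, -0, 72.044, -1.146], TCP at [164.315, -551.037, 235.976] pointing down, gripper open.
Joint ranges: [-177.97, 177.97], [-48.28, 115.42], [12.27, 149.76], [-77.06, 257.06], [2.81, 150.46], [-146.56, 146.56]. Speed limits (degrees/s): [147.25, 147.25, 180, 180, 180, 180].

INTERFACE

Orientations are given as [roll, pitch, yaw] about the fixed x, y, z axes, in that order (R = Rz(yaw) Ry(pitch) Rx(roll)).
In Python, from workcell import * gives the robot as it stands.
- The arm moves only by the shell command python3 -m jog 'ROWS' [OPENING] [FORCE]. ROWS is text: rows parted by semicolons, each of 6 numbers parted by spaces: the shift along the tool's x, y, z in units of 0.5 m (1.0 is 0.5 m), then the turn, a rotation vector about the tool's x, y, z in units of pi/2 rad (1.0 is pi/2 rad). A call has 1 to 20 rows; each row is the pose to reach, as a shift and turn from the pose measured when the call began, along the tool's axes at that moment; what a row does not reach only later rows make up. A row lasts 1/12 s, in which the tool goes at most 41.7 mm and 7.16 degrees, less where a joint would pass 70% of its speed; a pose out of reach is approached as far as the arm can. A call with a number of a shift or a turn outside -1 to 1 is refused whole. A call with a gripper value outside its range is refused whole. OPENING is the opening, from -1 (shut) to 1 (fully open), set as the call begins (- or left out, the last holds). The fingers move at their own pace and stop on an object; FORCE is the grip in N (left out, the last holds). Time passes only in rows, so rows that repeat a pose let the fingers close. It gives the time, the measured TCP pose, the force and the opening at its end, in the units of the state.
- state(): the state, without advancing time (a new reading comes with each control period).
- grab_frame(name): name is "scene" or "top" or "wrist"; returns the picture (420x560x3 uint8, red, green, blue); there is no depth.
- calibration(name): a dict with "mtx" (3x3 intrinsics, pixels), "rvec" (rotation vector, rad) and "tvec" (3), from world to camera coordinates, as OpenCV has them. Camera axes: x right, y down, z forward; pixel columns grow to the right and rows downward; lengths in mm; the calibration is good to about 2 mm. The wrist camera is an equidistant fisheye: a pixel r from the principal point sees the ray r / f radians off the axis. A picture is of the moment at which its call begins: read the wrist's pose just before it. calibration takes no time and is no camera call; for the wrist camera it gives the pose at the moment of the call.
- job_done(): hands the job in, once; it reports no verdict.
Trained networks look in the newest picture that a camera, given by its name, has taken for a name from the list of things; names that differ only in an ending like _2 or _b are one class to them, and where a whole thing is asked for, a point or a joint stands for the part that bears it (a point fixed in the world has none). Each returns a list of dicts, best first, with "confidence" (0 to 1); they miss things now and then, are a little off and sometimes report something else, mostly with a low value. They report only what shows in the picture. A call takes as long as a camera call.
- spot_in(query, camera): "rect" ([left, top, right, bottom] in pixels, round what is visible of it).
- tip_of(query, camera): "location" ([column, row] in pixels: a listed point, or the origin of a listed thing).
The state is a dict: "time_s": time; "qpos": joint angles; "qvel": joint speeds; "effort": joint torques, N m; "ee_pos": TCP position; "ee_rot": TCP orientation; "force": force on the tool from outside, world axes, zero at the start; "torque": the same for the moment, N m; "gripper_width": finger opening in mm.
Only numpy, scipy, OpenCV 4.12 (cv2) and the standard library are available. Lean on these libraries where they do the work, as an engineer would, in place of code of your own. Each camera call takes 0.05 s, during which the arm holds its last target. There are 200 camera calls.

TASK

Put the pocket torch away in the return box: with the fingertips, slide it along the table, in between the guide rails and under the hanging flap, pushing until the whole torch lies inside, then draw the fingers back out so that the flap swings shut behind it. Push it steadily (no flicking) without lifting it off the table, and leave the loupe, the round tin and the vial where they stand.

Things in the scene. Friction and masses are not known exactly. Their poses are not given: they have to be found in the camera images.
- torch: black pocket torch lying on the table, 110 mm long (its y), 32 mm wide (x), 32 mm high, about 0.12 kg; origin at the middle of its underside. It slides and does not roll. It starts in front of the box, often off to one side, its length roughly parallel to the flap (within 0.25 rad), and goes through the flap in that attitude, sideways on
- return_box: low grey sheet-metal box with a clear roof, fixed to the table. Origin on the table in its front plane at mid-width; x points into the box (away from the robot at yaw 0), y to its left, z up. 75 mm high, about 4 mm walls, 186 mm wide over the front posts. No sill: the inside floor is the table. Inner face of the back wall at x = 131 mm
- mouth (a point): middle of the underside of the header over the box's mouth, 66 mm above the table, in the front plane (box x = 0). The mouth is 150 mm wide. To follow the torch in under the header the fingers are best tilted about 45 degrees, tips forward and down; the gripper's body then passes over the 75 mm high roof or stays in front
- rail_left (a point): outer end, on top, of the left guide rail: a fixed steel rod 14 mm high on the table that runs from the mouth's side (box x = 0, y = +80 mm) outward to box x = -62 mm, y = +116 mm
- rail_right (a point): outer end, on top, of the right guide rail: a fixed steel rod 14 mm high on the table that runs from the mouth's side (box x = 0, y = -80 mm) outward to box x = -62 mm, y = -116 mm
- flap (a joint): hinge of the light aluminium flap (about 60 g) that hangs in the mouth from a rod along y at x = 2.5 mm, z = 70 mm of the return box; 0 rad = hanging shut, grows as its lower edge is pushed into the box, up to 1.45 rad; it cannot swing out towards the robot. It falls shut by its own weight; opening it takes under 1 N
- flap_edge (a point): middle of the flap's lower edge; shut, it hangs 26 mm above the table at box x = 2.5 mm; the flap is 144 mm wide. It rests on the 32 mm high torch, or on the fingers behind it, until the torch's near long side is about 27 mm past box x = 0 (its middle about 43 mm); only then can it fall shut behind the torch
- loupe: bystander: black watchmaker's loupe, 38 mm across, 30 mm high, standing to the left of the box; origin at the centre of its underside
- parts_tin: bystander: round pale tin, 62 mm across, 20 mm high, to the right of the box; origin at the centre of its underside
- vial: bystander: small white vial with a blue cap, 26 mm across, 52 mm high, upright to the right of the guide rails; origin at the centre of its underside

How it is judged (in metres and radians):
On the way, in this order (a step that is already met when the one before it is completed fails the run):
1. the torch is going in under the flap, which is pushed open (value of joint flap above 0.3 rad and x of torch in the frame of return_box above -0.015 m), for 0.05 s.
2. the whole torch is past the flap (x of torch in the frame of return_box above 0.035 m), for 0.1 s.
At the end, for the whole second after the job is handed in: the torch lies at rest on the table inside the box, its middle more than 35 mm behind the front plane and within 60 mm of the box's centre line, and the flap hangs shut (under 0.1 rad) (x of torch in the frame of return_box between 0.035 and 0.125 m and y of torch in the frame of return_box between -0.06 and 0.06 m and height (world z) of torch below 0.008 m and value of joint flap below 0.1 rad and linear speed of torch below 0.02 m/s); the robot touches nothing.
It fails at once if the torch is lifted (more than 10 mm) or tipped up (more than 0.4 rad) (height (world z) of torch above 0.01 m or angle between torch's own z axis and vertical above 0.4 rad).
It fails at once if the torch is flicked (faster than 0.5 m/s) (linear speed of torch above 0.5 m/s).
It fails at once if the loupe, tin or vial is moved more than 15 mm (distance of any of loupe, parts_tin, vial from where it was at the start of the episode above 0.015 m).
It also fails if it takes over 64 s, if anything falls off the work surface, if the arm or the gripper's body presses on something with over 40 N, if the wrist force passes 120 N, or if a joint passes its speed limit or range.

## Working session

There is one attempt and no reset: what is moved stays moved. The work goes in short steps, Python scripts to look and compute and a shell command to move; the robot and the scene stay as the last step left them, time stands still between calls to the robot, and variables do not carry over. Pictures are saved under pics/ and viewed, about 8 in all and at most 12, crops included, and the job is handed in when it is done.

```bash
mkdir -p pics; ls
cat > h.py <<'E'
from workcell import *
import numpy as np, cv2
from scipy.spatial.transform import Rotation as R
def ray(cam,px):
    c=calibration(cam);K=np.array(c["mtx"]);M=cv2.Rodrigues(np.array(c["rvec"],float))[0];t=np.array(c["tvec"],float).ravel()
    d=np.linalg.inv(K)@[px[0],px[1],1]
    return -M.T@t, M.T@d
def onz(cam,px,z):
    o,d=ray(cam,px);return o+d*(z-o[2])/d[2]
def proj(cam,P):
    c=calibration(cam);return cv2.projectPoints(np.array(P,float).reshape(-1,3),np.array(c["rvec"],float),np.array(c["tvec"],float),np.array(c["mtx"],float),None)[0].reshape(-1,2)
E
python3 - <<'E'
from h import *
for cam in("scene","top"):
    im=grab_frame(cam);cv2.imwrite(f"pics/{cam}0.png",im[:,:,::-1])
    o,d=ray(cam,(280,210));print(cam,o.round(),(d/np.linalg.norm(d)).round(2))
    for n,z in(("torch",0),("return_box",0),("mouth",66),("rail_left",14),("rail_right",14),("flap_edge",26),("loupe",0),("parts_tin",0),("vial",0)):
        for r in tip_of(n,cam)[:2]:
            print(n,np.round(r["location"],1),round(r["confidence"],2),onz(cam,r["location"],z).round(1))
print(state())
E
```

```text
pics
scene [ 163. -358.  692.] [ 0.52  0.47 -0.71]
torch [251.7 289.5] 0.81 [473.5   1.4   0. ]
return_box [297.7 248. ] 0.71 [6.114e+02 1.000e-01 0.000e+00]
return_box [315.7 290.8] 0.16 [551.8 -94.    0. ]
mouth [295.8 225.9] 0.63 [610.1   5.3  66. ]
rail_left [236.7 228.7] 0.7 [558.3 126.9  14. ]
rail_right [236.6 229. ] 0.17 [557.6 126.4  14. ]
flap_edge [292.9 240.4] 0.66 [603.7   7.1  26. ]
loupe [247.1 196.6] 0.63 [654.8 191.3   0. ]
loupe [348.4 312.5] 0.43 [ 553.7 -168.7    0. ]
parts_tin [382.4 289.2] 0.59 [ 638.3 -188.7    0. ]
vial [344.4 311.6] 0.67 [ 550.4 -162.1    0. ]
vial [293.5 240.3] 0.29 [622.   20.5   0. ]
top [ 541.   35. 1138.] [ 0.08  0.02 -1.  ]
torch [300.6 277. ] 0.61 [482.3   5.2   0. ]
return_box [300.6 221.6] 0.95 [610.3   4.9   0. ]
mouth [302.6 223.2] 0.67 [602.8   2.3  66. ]
rail_left [250.3 250.3] 0.61 [543.3 120.8  14. ]
rail_right [348.8 257.2] 0.78 [ 528.2 -104.4   14. ]
flap_edge [347.7 255.9] 0.72 [ 531.3 -100.4   26. ]
flap_edge [298.9 223.5] 0.52 [604.4   9.5  26. ]
loupe [225.  206.7] 0.77 [645.2 182.    0. ]
parts_tin [386.7 209.6] 0.7 [ 638.4 -195.     0. ]
vial [372.  251.8] 0.42 [ 540.6 -159.6    0. ]
{'time_s': 1.0, 'qpos': array([-7.45426658e+01,  1.83113955e+01,  8.96404643e+01, -2.23817962e-03,
        7.20439731e+01, -1.14742976e+00]), 'qvel': array([ 0.04883044, -0.04699847,  0.06736319, -0.04085716,  0.04308752,
       -0.0274347 ]), 'effort': array([ 8.83754747e-04, -4.12354195e+01, -2.32232451e+01,  7.28290295e-02,
        3.76684230e-02,  7.51403377e-06]), 'ee_pos': array([ 164.29207541, -551.0308932 ,  235.97104721]), 'ee_rot': array([1.79995876e+02, 2.21223382e-03, 1.66054538e+01]), 'force': array([ 0.30472073,  0.31731783, -0.19770184]), 'torque': array([-0.0272049 ,  0.00067946, -0.00947612]), 'gripper_width': 90.97374809863945}
```

View images.

Run:
```python
import cv2
a=cv2.imread("pics/scene0.png")[140:360,170:450];b=cv2.imread("pics/top0.png")[170:310,190:430]
cv2.imwrite("pics/s1.png",cv2.resize(a,None,fx=2.8,fy=2.7,interpolation=2));cv2.imwrite("pics/t1.png",cv2.resize(b,None,fx=3.3,fy=3.3,interpolation=2))
```

```text
(no output)
```

View pics/s1.png

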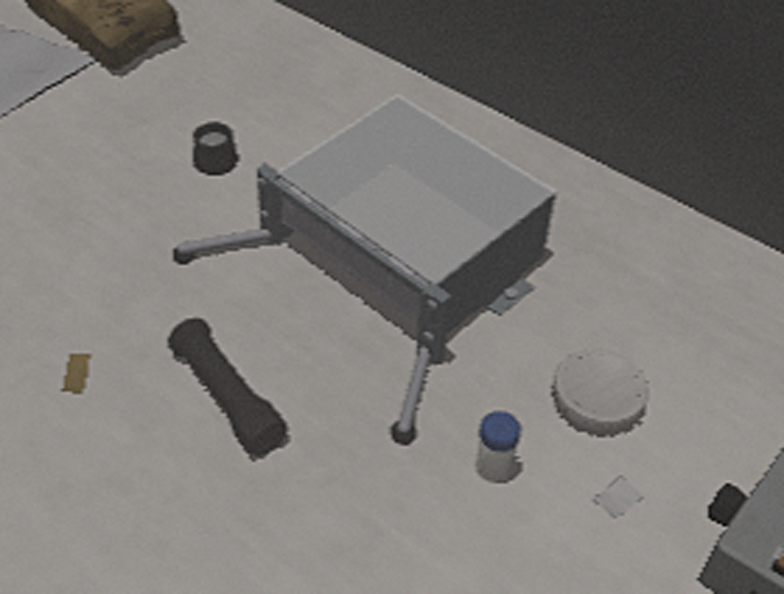

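View pics/t1.png

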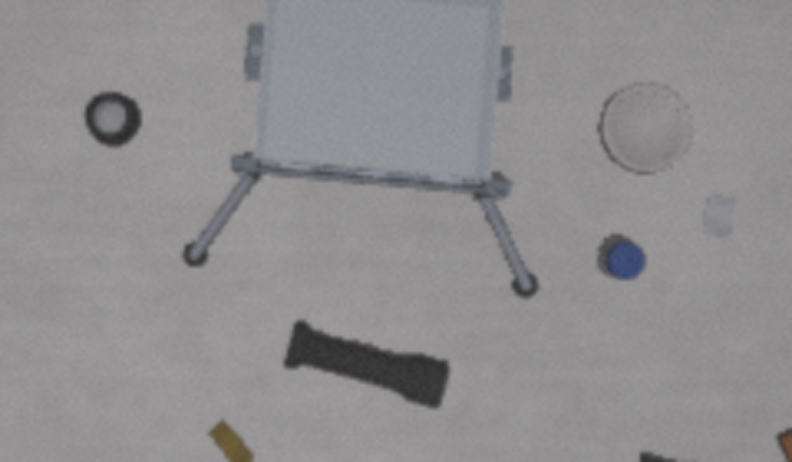

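The scene view shows the torch in front of the mouth at about crop (228,390), the two rails, and the vial, tin and loupe outside them. In the top crop, the torch runs from (293,345) to (442,384), its right end nearer the robot. The rail balls are at (195,254) and (525,285), and the header runs from (245,160) to (498,185).

Run:
```python
from h import *
f=lambda c,z:onz("top",(190+c[0]/3.3,170+c[1]/3.3),z)[:2]
l,r=f((195,254),14),f((525,285),14)
pl,pr=f((245,160),72),f((498,185),72)
for a,b in((l,r),(pl,pr)):
    d=a-b;print(a.round(1),b.round(1),np.linalg.norm(d).round(1),"yaw",np.degrees(np.arctan2(-d[0],d[1])).round(2),"mid",((a+b)/2).round(1))
# torch: dark blob
im=cv2.imread("pics/top0.png");g=cv2.cvtColor(im,cv2.COLOR_BGR2GRAY)
m=(g<85).astype(np.uint8);n,lab,st,ce=cv2.connectedComponentsWithStats(m)
k=lab[280,300]; ys,xs=np.where(lab==k);print(st[k])
P=np.array([onz("top",(x,y),16)[:2] for x,y in zip(xs,ys)],np.float32)
print("torch",cv2.minAreaRect(P),P.mean(0),cv2.boxPoints(cv2.minAreaRect(P)).round(1).tolist())
```

```text
[551.  123.6] [ 530.1 -105. ] 229.6 yaw -5.21 mid [540.5   9.3]
[612.7  86.3] [596.3 -80.8] 167.9 yaw -5.61 mid [604.5   2.7]
[276 267  50  26 555]
torch ((476.9964294433594, 5.133190155029297), (109.8051528930664, 31.890438079833984), 74.33604431152344) [476.2791      3.1260357] [[446.79998779296875, -43.400001525878906], [477.5, -52.0], [507.20001220703125, 53.70000076293945], [476.5, 62.29999923706055]]
```

```bash
cat >> h.py <<'E'
O=np.array([603,3.3,0]);YAW=-5.3
B=R.from_euler("z",YAW,degrees=True).as_matrix()
def rot(tilt):
    c,s=np.cos(np.radians(tilt)),np.sin(np.radians(tilt))
    z=s*B[:,0]-c*B[:,2]; y=-B[:,1]; return np.column_stack([np.cross(y,z),y,z])
def go(p,tilt=45):
    s=state();A=R.from_euler("xyz",s["ee_rot"],degrees=True).as_matrix()
    W=O+B@np.array(p,float)
    sh=A.T@(W-s["ee_pos"])/500; rv=R.from_matrix(A.T@rot(tilt)).as_rotvec()/(np.pi/2)
    print(p,"world",W.round(1),"row",np.round(np.r_[sh,rv],3))
def here():
    s=state();A=R.from_euler("xyz",s["ee_rot"],degrees=True).as_matrix()
    b=B.T@(s["ee_pos"]-O);Rb=B.T@A
    print("t",round(s["time_s"],2),"box",b.round(1),"tilt",np.degrees(np.arctan2(Rb[0,2],-Rb[2,2])).round(1),"q",s["qpos"].round(1),"F",s["force"].round(1),"w",round(s["gripper_width"],1))
E
python3 - <<'E'
from h import *
here();go((-198,-8,160));go((-198,-8,240))
E
```

```text
t 1.0 box [-385.6 -592.5  236. ] tilt -0.0 q [-74.5  18.3  89.6  -0.   72.   -1.1] F [ 0.3  0.3 -0.2] w 91.0
(-198, -8, 160) world [405.1  13.6 160. ] row [ 0.784 -0.945  0.152 -0.096  0.494  0.231]
(-198, -8, 240) world [405.1  13.6 240. ] row [ 0.784 -0.945 -0.008 -0.096  0.494  0.231]
```

```bash
python3 -m jog '0.784 -0.945 0 -0.096 0.494 0.231; 0.784 -0.945 0 -0.096 0.494 0.231; 0.784 -0.945 0 -0.096 0.494 0.231; 0.784 -0.945 0 -0.096 0.494 0.231; 0.784 -0.945 0 -0.096 0.494 0.231; 0.784 -0.945 0 -0.096 0.494 0.231; 0.784 -0.945 0 -0.096 0.494 0.231; 0.784 -0.945 0 -0.096 0.494 0.231; 0.784 -0.945 0 -0.096 0.494 0.231; 0.784 -0.945 0 -0.096 0.494 0.231; 0.784 -0.945 0 -0.096 0.494 0.231; 0.784 -0.945 0 -0.096 0.494 0.231; 0.784 -0.945 0 -0.096 0.494 0.231; 0.784 -0.945 0 -0.096 0.494 0.231; 0.784 -0.945 0 -0.096 0.494 0.231; 0.784 -0.945 0 -0.096 0.494 0.231; 0.784 -0.945 0 -0.096 0.494 0.231; 0.784 -0.945 0 -0.096 0.494 0.231' 0.76
python3 - <<'E'
from h import *
here();go((-198,-8,100))
E
```

```text
time_s: 2.5
ee_pos: [375.2, -44.6, 224.8]
ee_rot: [179.1, -43.1, -5.5]
force: [-0.2, -1.3, -0.5]
gripper_width: 80.4
t 2.5 box [-222.4  -68.8  224.8] tilt 43.1 q [-10.8 -16.6 140.5  11.9  13.4  74.5] F [-0.2 -1.3 -0.5] w 80.4
(-198, -8, 100) world [405.1  13.6 100. ] row [-0.135 -0.125  0.213  0.011  0.021 -0.001]
```

```bash
python3 -m jog '-0.135 -0.125 0.213 0.011 0.021 0; -0.135 -0.125 0.213 0.011 0.021 0; -0.135 -0.125 0.213 0.011 0.021 0; -0.135 -0.125 0.213 0.011 0.021 0; -0.135 -0.125 0.213 0.011 0.021 0; -0.135 -0.125 0.213 0.011 0.021 0; -0.135 -0.125 0.213 0.011 0.021 0; -0.135 -0.125 0.213 0.011 0.021 0; -0.135 -0.125 0.213 0.011 0.021 0; -0.135 -0.125 0.213 0.011 0.021 0'
python3 - <<'E'
from h import *
here();go((-198,-8,30))
E
```

```text
time_s: 3.33
ee_pos: [388.1, 40.7, 160.1]
ee_rot: [-169.8, -41.7, -6.0]
force: [-0.7, 0.1, -0.5]
gripper_width: 79.9
t 3.33 box [-217.4   17.4  160.1] tilt 41.8 q [ -1.5  -6.6 147.1 110.1   7.7 -16.9] F [-0.7  0.1 -0.5] w 79.9
(-198, -8, 30) world [405.1  13.6  30. ] row [-0.144  0.089  0.208 -0.108  0.036 -0.008]
```

Run:
```python
from h import *
go((-195,-8,130),20)
```

```text
(-195, -8, 130) world [408.1  13.3 130. ] row [-0.006  0.063  0.065 -0.108 -0.241  0.015]
```

```bash
python3 -m jog '-0.006 0.063 0.065 -0.108 -0.241 0.015; -0.006 0.063 0.065 -0.108 -0.241 0.015; -0.006 0.063 0.065 -0.108 -0.241 0.015; -0.006 0.063 0.065 -0.108 -0.241 0.015; -0.006 0.063 0.065 -0.108 -0.241 0.015; -0.006 0.063 0.065 -0.108 -0.241 0.015; -0.006 0.063 0.065 -0.108 -0.241 0.015; -0.006 0.063 0.065 -0.108 -0.241 0.015'
python3 - <<'E'
from h import *
here();go((-195,-8,30),20)
E
```

```text
time_s: 4.0
ee_pos: [405.9, 28.4, 132.5]
ee_rot: [-172.8, -28.7, -4.5]
force: [-0.1, 0.4, -1.6]
gripper_width: 80.7
t 4.0 box [-198.6    6.8  132.5] tilt 28.6 q [ -2.4  -0.7 138.6  25.6  14.5  67. ] F [-0.1  0.4 -1.6] w 80.7
(-195, -8, 30) world [408.1  13.3  30. ] row [-0.092  0.052  0.178 -0.084 -0.096  0.014]
```

```bash
python3 -m jog '-0.02 0.04 0.06 -0.084 -0.096 0.014; -0.02 0.04 0.06 -0.084 -0.096 0.014; -0.02 0.04 0.06 -0.084 -0.096 0.014; -0.092 0.052 0.178 -0.084 -0.096 0.014; -0.092 0.052 0.178 -0.084 -0.096 0.014; -0.092 0.052 0.178 -0.084 -0.096 0.014; -0.092 0.052 0.178 -0.084 -0.096 0.014; -0.092 0.052 0.178 -0.084 -0.096 0.014; -0.092 0.052 0.178 -0.084 -0.096 0.014'
python3 - <<'E'
from h import *
here();go((-195,-8,30),20)
E
```

```text
time_s: 4.75
ee_pos: [409.1, 13.5, 31.0]
ee_rot: [180.0, -20.1, -5.3]
force: [0.1, 0.0, -0.4]
gripper_width: 80.3
t 4.75 box [-194.    -7.7   31. ] tilt 20.1 q [  2.3  14.4 140.3 -26.3   5.9 123.4] F [ 0.1  0.  -0.4] w 80.3
(-195, -8, 30) world [408.1  13.3  30. ] row [-0.003  0.001  0.001  0.    -0.001 -0.   ]
```

```bash
cat > kin.py <<'E'
import numpy as np
from scipy.optimize import least_squares
from scipy.spatial.transform import Rotation as R
D=[([-74.542,18.312,89.639,0,72.044,-1.146],[164.3,-551,236]),([-10.8,-16.6,140.5,11.9,13.4,74.5],[375.2,-44.6,224.8]),([-1.5,-6.6,147.1,110.1,7.7,-16.9],[388.1,40.7,160.1]),([-2.4,-.7,138.6,25.6,14.5,67],[405.9,28.4,132.5]),([2.3,14.4,140.3,-26.3,5.9,123.4],[409.1,13.5,31])]
def fk(q,p):
    r0,z0,a,b,e,L=p
    rz=lambda t:R.from_euler("z",t,degrees=True); ry=lambda t:R.from_euler("y",t,degrees=True)
    A=rz(q[0]);P=A.apply([r0,0,z0]);A=A*ry(q[1]);P=P+A.apply([0,0,a]);A=A*ry(q[2]);P=P+A.apply([e,0,b])
    A=A*rz(q[3])*ry(q[4]);return P+A.apply([0,0,L])
f=least_squares(lambda p:np.concatenate([fk(q,p)-x for q,x in D]),[0,300,400,400,0,250])
print(f.x.round(1),np.abs(f.fun).max().round(1));r0,z0,a,b,e,L=f.x
def planar(r,z,tilt): # -> q2,q3,q5(signed)
    t=np.radians(180-tilt)
    wr=r-L*np.sin(t);wz=z-L*np.cos(t)
    g=lambda v:[r0+a*np.sin(v[0])+b*np.sin(v[0]+v[1])+e*np.cos(v[0]+v[1])-wr,z0+a*np.cos(v[0])+b*np.cos(v[0]+v[1])-e*np.sin(v[0]+v[1])-wz]
    s=least_squares(g,np.radians([15,135]));v=np.degrees(s.x);return [v[0].round(1),v[1].round(1),(180-tilt-v.sum()).round(1),s.cost.round(2)]
for r in(410,450,500,550,600,620):
    print(r,*[(T,planar(r,31,T)) for T in(0,20,30,45)])
E
python3 kin.py
```

```text
[-18.8 150.7 624.3 429.2  33.2 347. ] 12.9
410 (0, [np.float64(18.6), np.float64(124.8), np.float64(36.6), np.float64(0.0)]) (20, [np.float64(13.9), np.float64(139.8), np.float64(6.2), np.float64(0.0)]) (30, [np.float64(15.4), np.float64(148.2), np.float64(-13.6), np.float64(0.0)]) (45, [np.float64(31.7), np.float64(163.5), np.float64(-60.2), np.float64(0.0)])
450 (0, [np.float64(21.2), np.float64(120.0), np.float64(38.9), np.float64(0.0)]) (20, [np.float64(16.2), np.float64(135.3), np.float64(8.5), np.float64(0.0)]) (30, [np.float64(17.1), np.float64(143.4), np.float64(-10.6), np.float64(0.0)]) (45, [np.float64(28.2), np.float64(156.9), np.float64(-50.2), np.float64(0.0)])
500 (0, [np.float64(24.3), np.float64(113.8), np.float64(41.9), np.float64(0.0)]) (20, [np.float64(19.1), np.float64(129.4), np.float64(11.4), np.float64(0.0)]) (30, [np.float64(19.4), np.float64(137.5), np.float64(-6.9), np.float64(0.0)]) (45, [np.float64(27.1), np.float64(149.9), np.float64(-42.0), np.float64(0.0)])
550 (0, [np.float64(27.5), np.float64(107.4), np.float64(45.1), np.float64(0.0)]) (20, [np.float6
[... 159 characters left out ...]
(27.3), np.float64(143.3), np.float64(-35.7), np.float64(0.0)])
600 (0, [np.float64(30.8), np.float64(100.7), np.float64(48.5), np.float64(0.0)]) (20, [np.float64(25.0), np.float64(117.3), np.float64(17.8), np.float64(0.0)]) (30, [np.float64(24.4), np.float64(125.4), np.float64(0.2), np.float64(0.0)]) (45, [np.float64(28.4), np.float64(136.9), np.float64(-30.3), np.float64(0.0)])
620 (0, [np.float64(32.1), np.float64(98.0), np.float64(49.9), np.float64(0.0)]) (20, [np.float64(26.2), np.float64(114.7), np.float64(19.1), np.float64(0.0)]) (30, [np.float64(25.5), np.float64(122.9), np.float64(1.6), np.float64(0.0)]) (45, [np.float64(28.9), np.float64(134.4), np.float64(-28.3), np.float64(0.0)])
```

```bash
python3 -m jog '0.015 0 0.0055 0 0 0; 0.03 0 0.011 0 0 0; 0.045 0 0.0165 0 0 0; 0.06 0 0.022 0 0 0; 0.075 0 0.0275 0 0 0; 0.09 0 0.033 0 0 0; 0.105 0 0.0385 0 0 0; 0.12 0 0.044 0 0 0; 0.135 0 0.0495 0 0 0; 0.15 0 0.055 0 0 0'
python3 - <<'E'
from h import *
here();im=grab_frame("top");cv2.imwrite("pics/t2.png",cv2.resize(im[170:310,190:430,::-1],None,fx=3.3,fy=3.3,interpolation=2))
E
```

```text
time_s: 5.58
ee_pos: [489.4, 6.0, 31.4]
ee_rot: [180.0, -20.1, -5.3]
force: [-1.9, 0.0, 1.6]
gripper_width: 80.1
t 5.58 box [-113.4   -7.8   31.4] tilt 20.1 q [  0.7  19.2 130.7 -11.7  10.3 107.2] F [-1.9  0.   1.6] w 80.1
```

View pics/t2.png

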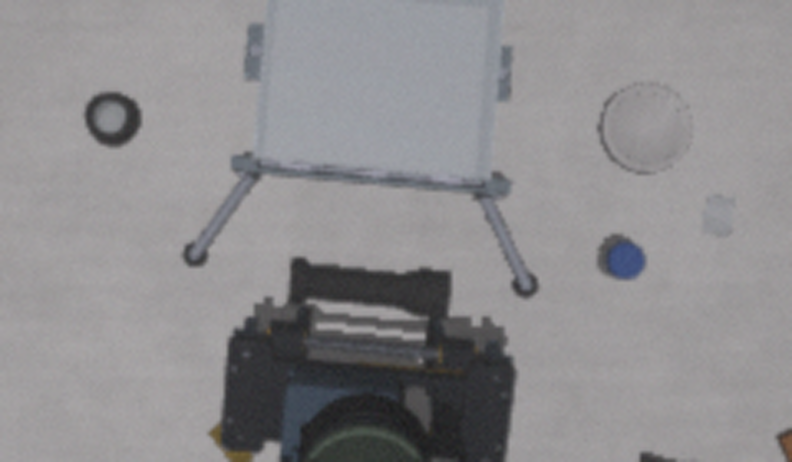

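The torch is now square to the box, from (290,280) to (450,290), and centred on the mouth. I'll push it to just short of the flap.

```bash
python3 -m jog '0.015 0 0.0055 0 0 0; 0.03 0 0.011 0 0 0; 0.045 0 0.0165 0 0 0; 0.06 0 0.022 0 0 0; 0.075 0 0.0275 0 0 0; 0.088 0 0.032 0 0 0; 0.088 0 0.032 0 0 0'
python3 - <<'E'
from h import *
here();go((-110,-6,40),20);go((-110,-6,130),20)
E
```

```text
time_s: 6.22
ee_pos: [540.7, 1.6, 32.6]
ee_rot: [-179.9, -20.5, -5.4]
force: [0.4, 0.2, 0.0]
gripper_width: 80.3
t 6.22 box [-61.9  -7.5  32.6] tilt 20.5 q [  0.   22.1 124.5  -8.   13.1 102.9] F [0.4 0.2 0. ] w 80.3
(-110, -6, 40) world [492.9   7.5  40. ] row [-0.085 -0.003 -0.048 -0.    -0.005 -0.001]
(-110, -6, 130) world [492.9   7.5 130. ] row [-0.022 -0.003 -0.216 -0.    -0.005 -0.001]
```

```bash
python3 -m jog '-0.045 0 -0.025 0 0 0; -0.085 -0.003 -0.048 0 0 0; -0.085 -0.003 -0.048 0 0 0; -0.05 -0.003 -0.13 0 0 0; -0.022 -0.003 -0.216 0 0 0; -0.022 -0.003 -0.216 0 0 0; -0.022 -0.003 -0.216 0 0 0; -0.022 -0.003 -0.216 0 0 0'
python3 - <<'E'
from h import *
here();go((-110,-6,140),45)
E
```

```text
time_s: 6.88
ee_pos: [492.8, 7.4, 129.9]
ee_rot: [-179.9, -20.5, -5.4]
force: [-1.3, 0.6, -0.1]
gripper_width: 80.2
t 6.88 box [-110.1   -6.1  129.9] tilt 20.5 q [  0.9   9.1 123.5  -4.7  27.  100. ] F [-1.3  0.6 -0.1] w 80.2
(-110, -6, 140) world [492.9   7.5 140. ] row [ 0.007 -0.    -0.019 -0.     0.272 -0.001]
```

```bash
python3 -m jog '0.007 0 -0.019 0 0.07 0; 0.007 0 -0.019 0 0.14 0; 0.007 0 -0.019 0 0.21 0; 0.007 0 -0.019 0 0.272 0; 0.007 0 -0.019 0 0.272 0; 0.007 0 -0.019 0 0.272 0; 0.007 0 -0.019 0 0.272 0; 0.007 0 -0.019 0 0.272 0; 0.007 0 -0.019 0 0.272 0; 0.007 0 -0.019 0 0.272 0; 0.007 0 -0.019 0 0.272 0; 0.007 0 -0.019 0 0.272 0'
python3 - <<'E'
from h import *
here();go((-110,-6,140),45);go((-84,-6,90),45);go((-84,-6,30),45)
E
```

```text
time_s: 7.88
ee_pos: [474.9, -92.5, 174.3]
ee_rot: [160.2, -37.8, 15.7]
force: [0.4, -0.0, -0.6]
gripper_width: 80.2
t 7.88 box [-118.7 -107.2  174.3] tilt 41.6 q [-10.6   1.1 136.4 -77.    2.8 146.5] F [ 0.4 -0.  -0.6] w 80.2
(-110, -6, 140) world [492.9   7.5 140. ] row [ 0.028 -0.209  0.04   0.064  0.048  0.186]
(-84, -6, 90) world [518.8   5.1  90. ] row [ 0.005 -0.228  0.149  0.064  0.048  0.186]
(-84, -6, 30) world [518.8   5.1  30. ] row [-0.068 -0.26   0.238  0.064  0.048  0.186]
```

Run:
```python
s=open("h.py").read()
s=s.replace("def go(p,tilt=45):","def go(p,tilt=45,dy=0):").replace("A.T@rot(tilt)","A.T@(R.from_euler('z',dy,degrees=True).as_matrix()@rot(tilt))")
open("h.py","w").write(s)
from h import *
go((-110,-6,140),15,0);go((-110,-6,140),15,20)
```

```text
(-110, -6, 140) world [492.9   7.5 140. ] row [ 0.028 -0.209  0.04   0.111 -0.283  0.164]
(-110, -6, 140) world [492.9   7.5 140. ] row [ 0.028 -0.209  0.04   0.212 -0.252 -0.034]
```

```bash
python3 -m jog '0.028 -0.209 0.04 0.212 -0.252 -0.034; 0.028 -0.209 0.04 0.212 -0.252 -0.034; 0.028 -0.209 0.04 0.212 -0.252 -0.034; 0.028 -0.209 0.04 0.212 -0.252 -0.034; 0.028 -0.209 0.04 0.212 -0.252 -0.034; 0.028 -0.209 0.04 0.212 -0.252 -0.034; 0.028 -0.209 0.04 0.212 -0.252 -0.034; 0.028 -0.209 0.04 0.212 -0.252 -0.034; 0.028 -0.209 0.04 0.212 -0.252 -0.034; 0.028 -0.209 0.04 0.212 -0.252 -0.034; 0.028 -0.209 0.04 0.212 -0.252 -0.034; 0.028 -0.209 0.04 0.212 -0.252 -0.034'
python3 - <<'E'
from h import *
here();go((-110,-6,140),15,20);go((-110,-6,140),50,20)
E
```

```text
time_s: 8.88
ee_pos: [491.7, 7.8, 139.3]
ee_rot: [180.0, -14.9, 14.7]
force: [0.4, 0.3, 0.4]
gripper_width: 80.8
t 8.88 box [-111.3   -5.8  139.3] tilt 14.1 q [ -3.3  10.1 118.6   7.5  37.3  66.5] F [0.4 0.3 0.4] w 80.8
(-110, -6, 140) world [492.9   7.5 140. ] row [ 0.003  0.001 -0.001  0.     0.001  0.   ]
(-110, -6, 140) world [492.9   7.5 140. ] row [ 0.003  0.001 -0.001  0.     0.39   0.001]
```

Run:
```python
from h import *
go((-108,-6,70),15,20);go((-108,-6,70),30,20);go((-108,-6,70),45,20)
```

```text
(-108, -6, 70) world [494.9   7.3  70. ] row [-0.03   0.003  0.135  0.     0.001  0.   ]
(-108, -6, 70) world [494.9   7.3  70. ] row [-0.03   0.003  0.135  0.     0.167  0.   ]
(-108, -6, 70) world [494.9   7.3  70. ] row [-0.03   0.003  0.135  0.     0.334  0.   ]
```

```bash
python3 -m jog '-0.03 0.003 0.135 0 0 0; -0.03 0.003 0.135 0 0.04 0; -0.03 0.003 0.135 0 0.08 0; -0.03 0.003 0.135 0 0.12 0; -0.03 0.003 0.135 0 0.16 0; -0.03 0.003 0.135 0 0.19 0; -0.03 0.003 0.135 0 0.22 0; -0.03 0.003 0.135 0 0.25 0; -0.03 0.003 0.135 0 0.28 0; -0.03 0.003 0.135 0 0.31 0; -0.03 0.003 0.135 0 0.334 0; -0.03 0.003 0.135 0 0.334 0; -0.03 0.003 0.135 0 0.334 0; -0.03 0.003 0.135 0 0.334 0'
python3 - <<'E'
from h import *
here();go((-95,-6,50),45,0);go((-80,-6,32),45)
E
```

```text
time_s: 10.05
ee_pos: [492.2, 15.4, 69.3]
ee_rot: [-177.9, -43.2, 14.3]
force: [0.6, 1.4, 0.0]
gripper_width: 80.0
t 10.05 box [-111.4    1.8   69.3] tilt 41.0 q [-12.   18.3 143.7 135.6  28.7 -69.4] F [0.6 1.4 0. ] w 80.0
(-95, -6, 50) world [507.9   6.1  50. ] row [-0.008  0.027  0.045 -0.175  0.022  0.156]
(-80, -6, 32) world [522.8   4.7  32. ] row [-0.012  0.039  0.09  -0.175  0.022  0.156]
```

```bash
python3 -m jog '0 0.01 0.01 -0.06 0.007 0.05; 0 0.02 0.015 -0.12 0.015 0.1; 0 0.027 0.02 -0.175 0.022 0.156; 0 0.027 0.03 -0.175 0.022 0.156; 0 0.027 0.04 -0.175 0.022 0.156; 0 0.027 0.045 -0.175 0.022 0.156; -0.008 0.027 0.045 -0.175 0.022 0.156; -0.008 0.027 0.045 -0.175 0.022 0.156'
python3 - <<'E'
from h import *
here();go((-78,-5,31.5),45)
E
```

```text
time_s: 10.72
ee_pos: [505.8, 7.2, 48.8]
ee_rot: [-180.0, -44.8, -5.1]
force: [0.7, 0.3, -0.3]
gripper_width: 80.3
t 10.72 box [-97.2  -5.1  48.8] tilt 44.8 q [  3.1  22.9 145.9 190.4  33.7 -92.8] F [ 0.7  0.3 -0.3] w 80.3
(-78, -5, 31.5) world [524.9   5.5  31.5] row [ 0.003 -0.     0.052 -0.002  0.003  0.001]
```

```bash
python3 -m jog '0.001 0 0.017 0 0 0; 0.002 0 0.034 0 0.003 0; 0.003 0 0.052 0 0.003 0; 0.003 0 0.052 0 0.003 0; 0.003 0 0.052 0 0.003 0'
python3 - <<'E'
from h import *
here();im=grab_frame("scene");cv2.imwrite("pics/s2.png",cv2.resize(im[140:340,190:430,::-1],None,fx=3,fy=3,interpolation=2))
im=grab_frame("top");cv2.imwrite("pics/t3.png",cv2.resize(im[170:310,190:430,::-1],None,fx=3.3,fy=3.3,interpolation=2))
E
```

```text
time_s: 11.13
ee_pos: [525.4, 5.0, 30.7]
ee_rot: [-180.0, -45.0, -5.2]
force: [-0.2, 0.3, -0.5]
gripper_width: 80.1
t 11.13 box [-77.4  -5.4  30.7] tilt 45.0 q [  2.5  26.8 144.4 189.2  36.3 -92. ] F [-0.2  0.3 -0.5] w 80.1
```

View pics/s2.png

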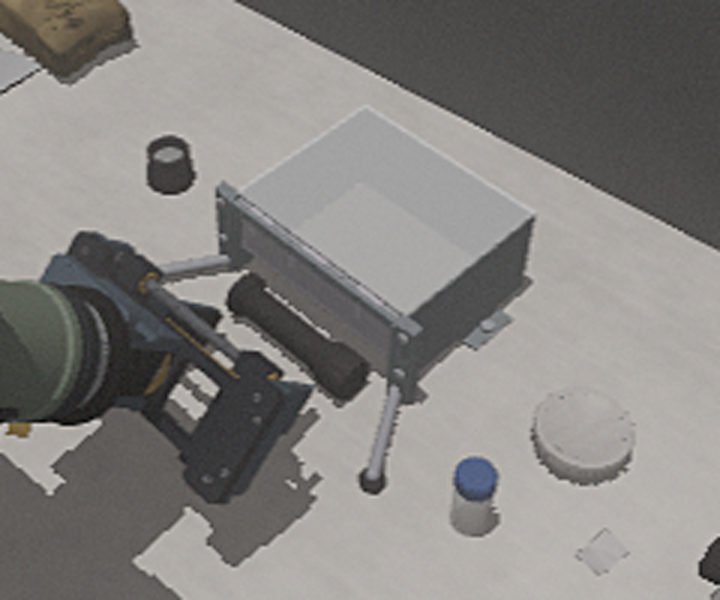

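View pics/t3.png

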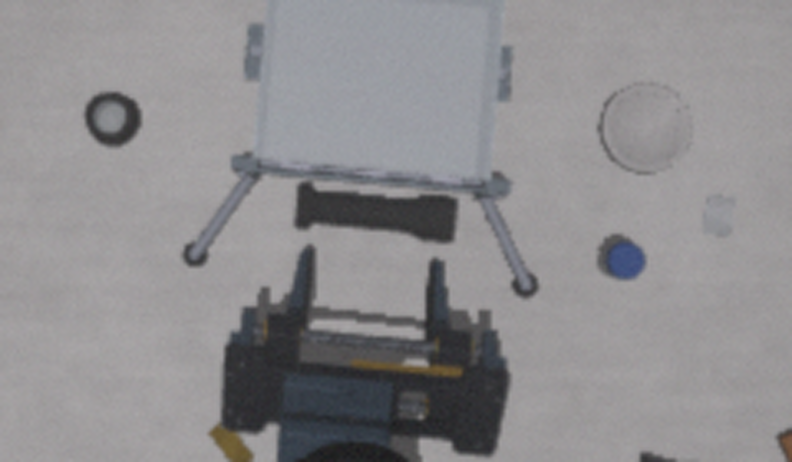

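Run:
```python
from h import *
im=cv2.imread("pics/t3.png");print(im.shape)
g=cv2.cvtColor(im,cv2.COLOR_BGR2GRAY);m=(g<80).astype(np.uint8);n,lab,st,ce=cv2.connectedComponentsWithStats(m);k=lab[212,377];print(st[k])
ys,xs=np.where(lab==k)
P=np.array([(B.T@(onz("top",(190+x/3.3,170+y/3.3),16)-O))[:2] for x,y in list(zip(xs,ys))[::5]],np.float32)
print(cv2.minAreaRect(P))
f=lambda x,y,z:(B.T@(onz("top",(190+x/3.3,170+y/3.3),z)-O)).round(1);print(f(308,247,26),f(436,260,26))
go((20,-5,30.7))
```

```text
(462, 792, 3)
[ 296  183  160   59 5503]
((-21.913759231567383, -7.332927703857422), (108.60160827636719, 31.040000915527344), 89.6589126586914)
[-50.8  37.   26. ] [-51.4 -51.2  26. ]
(20, -5, 30.7) world [622.5  -3.5  30.7] row [ 0.138 -0.     0.139 -0.001  0.     0.001]
```

```bash
python3 -m jog '0.009 0 0.009 0 0 0; 0.018 0 0.018 0 0 0; 0.027 0 0.027 0 0 0; 0.036 0 0.036 0 0 0; 0.045 0 0.045 0 0 0; 0.054 0 0.054 0 0 0; 0.063 0 0.063 0 0 0; 0.072 0 0.072 0 0 0; 0.081 0 0.081 0 0 0; 0.081 0 0.081 0 0 0'
python3 - <<'E'
from h import *
here();im=grab_frame("scene");cv2.imwrite("pics/s3.png",cv2.resize(im[160:300,220:400,::-1],None,fx=4,fy=4,interpolation=2))
E
```

```text
time_s: 12.07
ee_pos: [583.8, -0.0, 31.7]
ee_rot: [-180.0, -45.1, -5.2]
force: [-0.4, -0.1, -0.5]
gripper_width: 80.5
t 12.07 box [-18.8  -5.1  31.7] tilt 45.1 q [  1.3  28.1 136.8 189.1  30.2 -93.3] F [-0.4 -0.1 -0.5] w 80.5
```

View pics/s3.png

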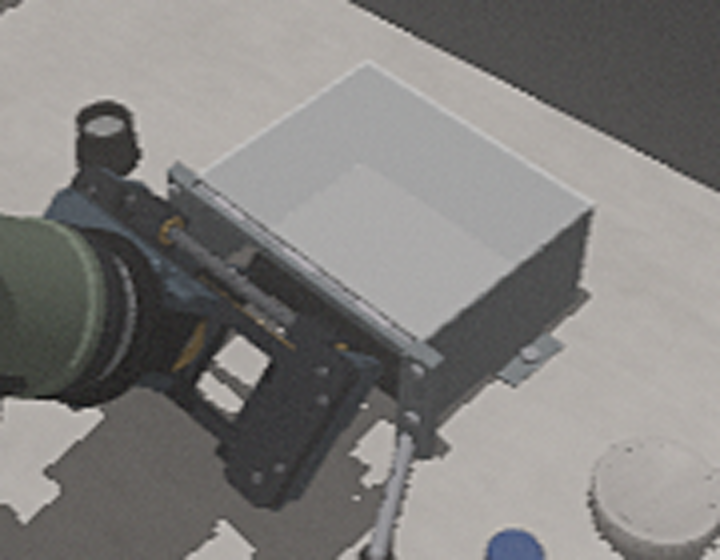

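The scene shows the fingers going in under the header, with the gripper body still in front of the posts. The force is about 0.

```bash
python3 -m jog '0.009 0 0.009 0 0 0; 0.018 0 0.018 0 0 0; 0.027 0 0.027 0 0 0; 0.034 0 0.035 0 0 0; 0.034 0 0.035 0 0 0'
python3 - <<'E'
from h import *
here();im=grab_frame("top");cv2.imwrite("pics/t4.png",cv2.resize(im[130:290,220:400,::-1],None,fx=3.7,fy=3.7,interpolation=2))
for r in tip_of("torch","top")[:2]+spot_in("torch","top")[:2]: print(r, (B.T@(onz("top",r["location"],0)-O)).round(1) if "location" in r else "")
E
```

```text
time_s: 12.53
ee_pos: [608.3, -2.3, 31.1]
ee_rot: [-180.0, -45.1, -5.2]
force: [-0.1, 0.9, -0.4]
gripper_width: 80.5
t 12.53 box [ 5.7 -5.1 31.1] tilt 45.1 q [  0.9  29.  133.6 189.2  27.8 -93.8] F [-0.1  0.9 -0.4] w 80.5
```

View pics/t4.png

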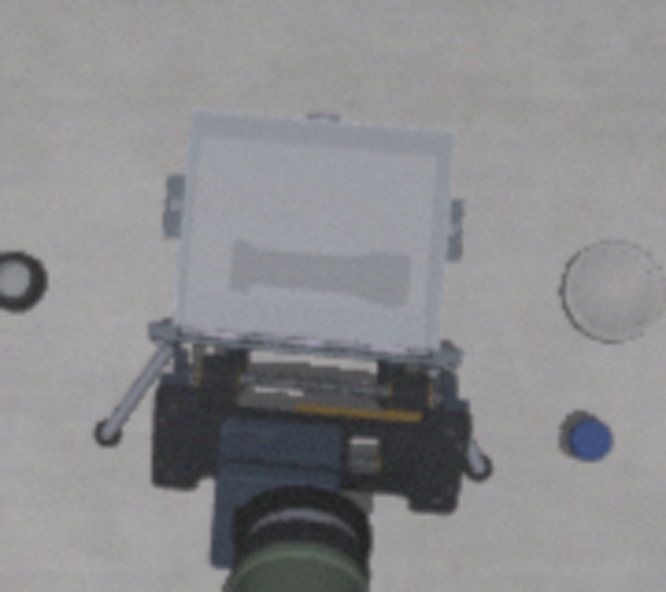

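The torch shows through the roof at about crop (322,272), wholly behind the header line at row ~340. I'll work out how far in it is.

Run:
```python
from h import *
f=lambda x,y,z:(B.T@(onz("top",(220+x/3.7,130+y/3.7),z)-O)).round(1)
print("mid",f(321,273,16),"near",f(320,295,16),"hdr",f(305,343,75), "near ends",f(240,292,16),f(390,305,16))
```

```text
mid [48.4 -7.8 16. ] near [34.6 -8.4 16. ] hdr [ 0.4 -0.4 75. ] near ends [31.9 41.3 16. ] [ 32.4 -52.2  16. ]
```

```bash
python3 -m jog '0.003 0 0.003 0 0 0; 0.006 0 0.006 0 0 0; 0.006 0 0.006 0 0 0; -0.005 0 -0.005 0 0 0; -0.015 0 -0.015 0 0 0; -0.025 0 -0.025 0 0 0; -0.035 0 -0.035 0 0 0; -0.045 0 -0.045 0 0 0; -0.055 0 -0.055 0 0 0; -0.065 0 -0.065 0 0 0; -0.075 0 -0.075 0 0 0; -0.085 0 -0.085 0 0 0; -0.095 0 -0.095 0 0 0; -0.105 0 -0.105 0 0 0; -0.115 0 -0.115 0 0 0; -0.115 0 -0.115 0 0 0; -0.115 0 -0.115 0 0 0; -0.115 0 -0.115 0 0 0; -0.115 0 -0.115 0 0 0'
python3 - <<'E'
from h import *
here();im=grab_frame("top");a=cv2.resize(im[130:290,220:400,::-1],None,fx=2.2,fy=2.8,interpolation=2)
im=grab_frame("scene");b=cv2.resize(im[160:320,220:400,::-1],None,fx=2.2,fy=2.8,interpolation=2)
cv2.imwrite("pics/e.png",np.hstack([a,b]))
for cam in("scene","top"):
    for n,z in(("torch",0),("flap_edge",26),("loupe",0),("parts_tin",0),("vial",0)):
        for r in tip_of(n,cam)[:1]: print(cam,n,round(r["confidence"],2),onz(cam,r["location"],z).round(1),(B.T@(onz(cam,r["location"],z)-O)).round(1))
E
```

```text
time_s: 14.27
ee_pos: [527.2, 5.0, 31.3]
ee_rot: [-180.0, -45.2, -5.2]
force: [0.2, 0.6, 0.6]
gripper_width: 80.2
t 14.27 box [-75.6  -5.3  31.3] tilt 45.2 q [  2.5  26.8 144.3 189.2  36.4 -91.9] F [0.2 0.6 0.6] w 80.2
scene flap_edge 0.59 [ 6.049e+02 -5.000e-01  2.600e+01] [ 2.2 -3.6 26. ]
scene loupe 0.74 [649.7 190.6   0. ] [ 29.2 190.8   0. ]
scene parts_tin 0.64 [ 641.9 -188.7    0. ] [  56.5 -187.6    0. ]
scene vial 0.53 [ 548.2 -165.     0. ] [ -39.  -172.6    0. ]
top flap_edge 0.6 [604.8  10.4  26. ] [ 1.2  7.2 26. ]
top loupe 0.68 [646.8 179.7   0. ] [ 27.3 179.7   0. ]
top parts_tin 0.75 [ 641.2 -192.8    0. ] [  56.1 -191.7    0. ]
top vial 0.55 [ 539.9 -170.8    0. ] [ -46.7 -179.2    0. ]
```

View pics/e.png

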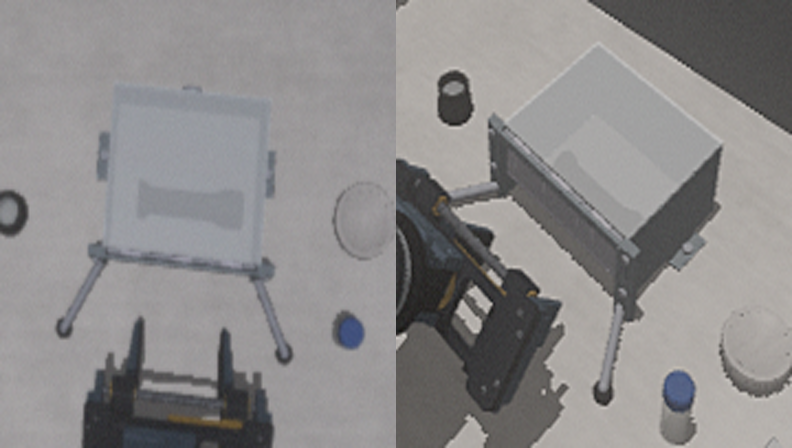

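The left half shows the torch inside the box at (191,204). The right half shows the flap hanging shut, the fingers clear in front, and the loupe, tin and vial where they stood.

Run:
```python
from h import *
print((B.T@(onz("top",(306.8,202.9),16)-O)).round(1));print(job_done())
```

```text
[50.4 -7.7 16. ]
the job is handed in; nothing more can be done
None
```

The torch is in the return box with the flap shut behind it, and I handed the job in at about 15 s. No verdict was reported.

**What I did:** I pushed the torch square to the mouth with both fingers tilted 20°. In the air I changed to 45°; the first try ran into a wrist joint limit (q4) and swung the tool about 100 mm to the right, clear of everything. Then I pushed the torch under the flap at about 0.08 m/s and drew the fingers straight back.

**Last checks:**
- **Torch:** in the top picture its middle is about 50 mm behind the front plane and 8 mm right of the centre line. The networks did not detect it through the roof, so I measured it by hand from that picture.
- **Flap:** both cameras place its lower edge 1–2 mm behind the front plane, which matches shut. I did not read its angle directly.
- **Loupe, tin and vial:** they look unmoved. The network positions differ from the first ones by at most 5 mm for the loupe and tin. The vial differs by 4 mm in the scene view and 11 mm in the top view, which I take as detection noise since the arm never came near it.
- **Robot:** the fingertips are about 50 mm in front of the box and about 4 mm above the table. The measured force stayed under about 3 N at every reading.

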